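# Shut the round-ended air valve under the sliding cover

## Task

Slide the wooden cover of the bench's air-valve box all the way across onto the closed half of the box, without lifting it, so that the two valve handles under it are uncovered. Then push the handle with the round end shut: a quarter turn, fully home against its stop, crosswise to its pipe. Leave the plain straight handle open as it is, leave the tools and other things on the bench where they are, and finish with the cover still slid aside.

Things in the scene. Friction and masses are not known exactly. Their poses are not given: they have to be found in the camera images.
- box: Fixed timber valve box, 206 (x) by 544 (y) by 86 mm high, walls 12 mm thick; origin at the centre of its underside, y along its length, x away from the robot at yaw 0. Its +y half (the robot's left) is an open well, its -y half is closed. The cover slides in y on ledges 70 mm up, between the long walls (182 mm apart) and the end walls (inner faces at y = +260 and -260 mm, the stops).
- well (a point): Centre of the open well's floor, 5 mm above the bench, 130 mm to +y of the box's centre. The well is 260 mm long in y and 162 mm wide in x between the ledges, and holds both valves. The closed half is covered by a board whose top is 68 mm up.
- cover: Loose wooden cover, 175 (x) by 250 (y) by 10 mm, about 0.35 kg, on the box's ledges with 3.5 mm play each side; origin at the centre of its underside, axes as the box's. It starts over the well (origin 100 to 130 mm to +y of the box's centre); fully slid across, its origin lies 135 mm to -y, against the end wall. It slides at a sideways push of 1 to 4 N.
- batten (a point): Centre of the dark wooden batten fixed across the middle of the cover: 110 mm long in the cover's x, 18 mm wide in y, 24 mm high, rising from the cover's top face (12 mm below this point to 12 mm above it). Push its +y side towards -y to slide the cover.
- round (a joint): Valve handle with the round end (the one to shut): 0 = open, pointing to the box's -x along its pipe; grows anticlockwise seen from above; 1.571 = shut, pointing to the box's -y, at its stop. Starts between 0 and 0.15. Stays where left; takes about 0.10 N m (2 N at its end).
- round_pivot (a point): On the vertical pivot axis of the round-ended handle, half-way up the handle (50 mm above the bench), 35 mm to +x of the box's long centre line. The two valves swap places between starts (190 or 77 mm to +y of the box's centre). Pipes and valve bodies lie lower, up to 42 mm above the bench.
- round_end (a point): Centre of the round disc at the end of that handle, 57 mm from its pivot: disc 30 mm across, 14 mm thick, on a steel bar 10 mm wide and 12 mm thick (44 to 56 mm above the bench). It turns with the handle.
- plain (a joint): The other valve handle, a plain straight bar with no disc: same senses and range as the round-ended one; starts between 0 and 0.1 (open) and must stay open.
- plain_pivot (a point): On the pivot of the plain handle, half-way up it (50 mm above the bench).
- plain_end (a point): On the plain handle, 57 mm from its pivot; the bar is 10 mm wide, 12 mm thick and ends 72 mm from the pivot.
- gouge: Bystander: gouge with wooden handle, 230 mm long, 22 mm high, lying in front of the box.
- flat_chisel: Bystander: flat chisel with dark handle, 210 mm long, 22 mm high, lying behind the box.
- wax_tin: Bystander: metal tin, 68 mm across, 42 mm high, standing in front of the box near its +y end; origin under its centre.
- mallet: Bystander: turned wooden mallet standing on its head at the robot's right, 90 mm across, 185 mm high; origin under its centre.
- rosette: Bystander: carved wooden rosette, 92 mm across, about 28 mm high, lying in front of the box near its -y end.
- brush: Bystander: hand brush lying at the robot's left.
- loupe: Bystander: hand magnifier, black rim 74 mm across with a handle, lying at the robot's left.

How it is judged:
By the outcome, as a careful person would: the job done as asked, in the order asked, and still so for the second after the job is handed in, with the robot touching nothing.
It also fails if it takes over 54 s, if anything falls off the work surface, if the arm or the gripper's body presses on something with over 40 N, if the wrist force passes 120 N, or if a joint passes its speed limit or range.

## Robot

A 6-joint arm with a two-finger parallel gripper is mounted at the origin on the work surface. World frame = base frame: x ahead of the robot, y to its left, z up, the work surface at z = 0. Lengths are in m, angles in rad, forces in N, time in s.
With the tool pointing down it reaches from about 0.325 to 0.75 m from the base axis. Payload 7.6 kg.
Tool frame: the origin (TCP) lies at the very end of the fingers, on their centre line; the grasp point (between the pads) lies 19 mm behind it; z points along the fingers, y is the line along which they close (so a half turn about z gives the same grasp; the last joint's range is limited). The gripper opens to 85 mm and grips with 20 to 120 N. Pads are 22 mm wide; open, the fingers measure 114 mm over their backs; the gripper's body (76 mm by 85 mm) begins 54 mm behind the grasp point. The pads swing forward as they close: fully open they stand 13 mm farther back than shut.
Start: joints at [1.135, 0.052, 1.401, -0, 1.689, -0.07], TCP at [0.188, 0.49, 0.231] pointing down, gripper open.
Joint ranges: [-2.9, 2.9], [-0.91, 2.17], [0.12, 2.37], [-1.06, 4.2], [0.26, 2.73], [-2.93, 2.93]. Speed limits (rad/s): [2.57, 2.57, 3.01, 3.14, 3.14, 3.14].

## Interface

Orientations are given as a unit quaternion [x, y, z, w].
In Python, from station import manip gives the robot as it stands.
- The arm moves only by the tool step_arm, never from a script. Its argument "rows" is a list of rows, each a list of 7 numbers: the opening, from 0 (shut) to 1 (fully open), then the shift along the tool's x, y, z in cm, then the turn, a rotation vector about the tool's x, y, z in degrees. In form: [[grip, dx, dy, dz, rx, ry, rz], ...]. A call has 1 to 8 rows; each row shifts and turns the commanded pose from where the row before left it, along the tool's axes as they then stand; what a row does not reach is not made up. A row lasts 1/10 s, in which the tool goes at most 50 mm and 8.59 degrees, less where a joint would pass 70% of its speed; a pose out of reach is approached as far as the arm can. A call with a gripper value outside its range is refused whole. The fingers move at their own pace and stop on an object; "squeeze" is the grip in N (left out, the last holds). Time passes only in rows, so rows that do not move let the fingers close. It gives the time, the measured TCP pose, the force, the opening and the grip force at its end, in the units of the state.
- manip.observe(): the state, without advancing time (a new reading comes with each control period).
- manip.capture(name): name is "side" or "top" or "wrist"; returns the picture (480x640x3 uint8, red, green, blue); there is no depth.
- manip.camera_info(name): a dict with "fx", "fy", "cx", "cy" (pixels), "R" (3x3) and "t" (3): a world point X has camera coordinates R X + t. Camera axes: x right, y down, z forward; pixel columns grow to the right and rows downward; lengths in m; the calibration is good to about 2 mm. A picture is of the moment at which its call begins: read the wrist's pose just before it. camera_info takes no time and is no camera call; for the wrist camera it gives the pose at the moment of the call.
- manip.close_job(): hands the job in; it is judged then, once.
The state is a dict: "time_s": time; "joint_positions": joint angles; "joint_vel": joint speeds; "effort": joint torques, N m; "position": TCP position; "orientation": TCP orientation; "ft_force": force on the tool from outside, world axes, zero at the start; "moment": the same for the moment, N m; "width": finger opening in m; "grasp_force": force on a finger pad.
Only numpy, scipy, OpenCV 4.12 (cv2) and the standard library are available. Lean on these libraries where they do the work, as an engineer would, in place of code of your own. Each camera call takes 0.05 s, during which the arm holds its last target. There are 200 camera calls.

## Working session

There is one attempt and no reset: what is moved stays moved. The work goes in short steps, Python scripts to look and compute and a tool call to move; the robot and the scene stay as the last step left them, time stands still between calls to the robot, and variables do not carry over. Pictures are saved under pics/ and viewed, at most 10 in all, crops included, and the job is handed in when it is done.

Besides the shell and the picture viewer there is one more tool, called after "Call:" in YAML: its name, and indented under it one key for each argument. step_arm: Moves the arm, as the interface text tells. Its arguments: {"type":"object","properties":{"rows":{"type":"array","items":{"type":"array","items":{"type":"number"}}},"squeeze":{"type":"number"}},"required":["rows"]}

```bash
mkdir -p pics; python3 - <<'E'
from station import manip
import cv2
for n in("top","side"):
    im=manip.capture(n); cv2.imwrite(f"pics/{n}0.png",im[:,:,::-1])
    c=manip.camera_info(n); print(n,c)
print(manip.observe())
E
```

```text
top {'fx': 522.5105743626216, 'fy': 522.5105743626216, 'cx': 315.6111832606478, 'cy': 238.75949113104437, 'R': array([[-0.02555529, -0.99961893, -0.01043623],
       [-0.98890628,  0.02680676, -0.14610191],
       [ 0.146326  ,  0.00658678, -0.98921449]]), 't': array([0.00383188, 0.54189127, 1.41833899])}
side {'fx': 502.6257988030043, 'fy': 502.6257988030043, 'cx': 325.0034982681132, 'cy': 241.72064637117097, 'R': array([[ 0.92652038, -0.37587666,  0.01663464],
       [-0.24756828, -0.64234542, -0.7253291 ],
       [ 0.28331947,  0.66791399, -0.68820127]]), 't': array([-0.5055656 ,  0.16950292,  1.37498557])}
{'time_s': 0.1, 'joint_positions': array([ 1.13470282e+00,  5.27450498e-02,  1.40165066e+00, -1.56827681e-05,
        1.68861550e+00, -7.03037548e-02]), 'joint_vel': array([ 0.0016531 , -0.00221738, -0.00245733,  0.00061187,  0.00137121,
        0.00159664]), 'effort': array([ 1.29863958e-03, -3.82583320e+01, -3.60984814e+01, -1.04532592e-05,
        4.74723667e-03,  5.53953487e-05]), 'position': array([0.18765037, 0.4900158 , 0.23055783]), 'orientation': array([ 1.81877781e-01,  9.83320888e-01, -6.88609675e-04, -1.70134908e-04]), 'ft_force': array([-0.25528109,  0.63202867,  0.12328261]), 'moment': array([0.0334578 , 0.0238769 , 0.06282846]), 'grasp_force': 0.0, 'width': 0.08522784301051559}
```

View pics/top0.png

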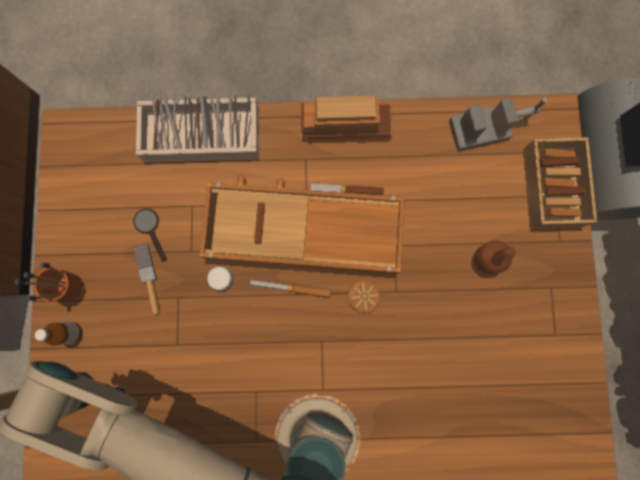

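View pics/side0.png

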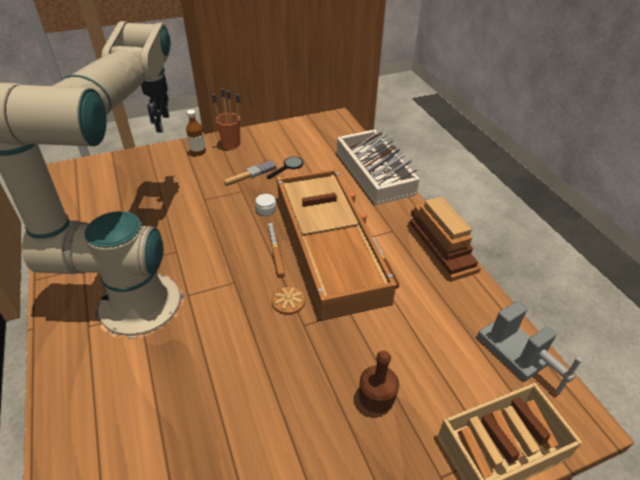

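The top view shows the box rim corners near (209,186), (402,199), (399,270) and (202,261). The light cover spans columns 212 to 308, with the batten at about (260,223). Next I measure these properly.

```bash
cat > h.py <<'E'
from station import manip
import numpy as np, cv2
from scipy.spatial.transform import Rotation as Ro
def ray(c,uv,z):
    uv=np.atleast_2d(uv).astype(float)
    d=np.c_[(uv[:,0]-c["cx"])/c["fx"],(uv[:,1]-c["cy"])/c["fy"],np.ones(len(uv))]@c["R"]
    o=-c["R"].T@c["t"]; return o+d*((z-o[2])/d[:,2])[:,None]
def proj(c,X):
    p=np.atleast_2d(X)@c["R"].T+c["t"]; return p[:,:2]/p[:,2:]*[c["fx"],c["fy"]]+[c["cx"],c["cy"]]
E
python3 - <<'E'
from h import *
im=cv2.imread("pics/top0.png"); c=manip.camera_info("top")
print("corners",ray(c,[(209,186),(402,199),(399,270),(202,261)],.086).round(4))
g=cv2.cvtColor(im,cv2.COLOR_BGR2GRAY)
roi=g[200:248,245:280]; m=(roi<95).astype(np.uint8)
cn=max(cv2.findContours(m,0,2)[0],key=cv2.contourArea)
r=cv2.minAreaRect(cn); print(r); b=cv2.boxPoints(r)+[245,200]
print("batten",ray(c,b,.104).round(4), ray(c,np.array(r[0])+[245,200],.1))
cr=cv2.resize(im[170:300,185:415],None,fx=3.4,fy=3.4,interpolation=cv2.INTER_CUBIC); cv2.imwrite("pics/c0.png",cr); print(cr.shape)
E
```

```text
corners [[ 0.6894  0.2784  0.086 ]
 [ 0.6382 -0.2491  0.086 ]
 [ 0.4445 -0.2314  0.086 ]
 [ 0.4828  0.2964  0.086 ]]
((14.511340141296387, 23.049484252929688), (6.6784772872924805, 40.39194107055664), 5.52754020690918)
batten [[0.5258 0.153  0.104 ]
 [0.635  0.1416 0.104 ]
 [0.6327 0.1237 0.104 ]
 [0.5236 0.1353 0.104 ]] [[0.57968313 0.13889302 0.1       ]]
(442, 782, 3)
```

View pics/c0.png

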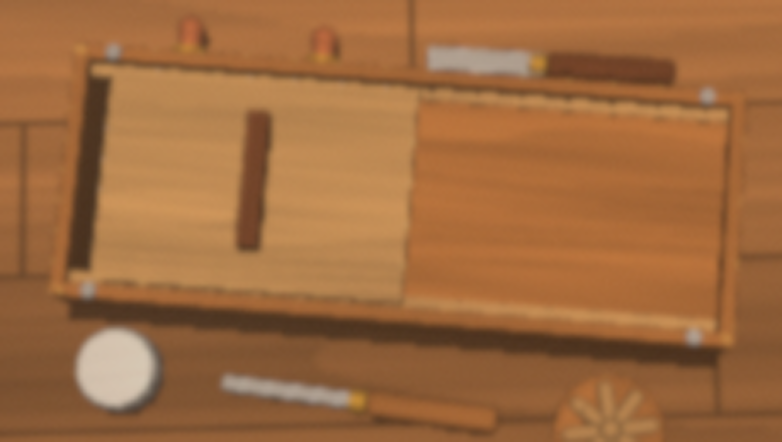

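The crop gives better rim corners: (80,46), (742,92), (732,346) and (55,293). I'll fit the box pose from these and plan the cover push.

```bash
cat >> h.py <<'E'
def fit(P,Q): # rigid 2D  Q = R(a) P + t
    p,q=P.mean(0),Q.mean(0); A=(P-p);B=(Q-q)
    a=np.arctan2((A[:,0]*B[:,1]-A[:,1]*B[:,0]).sum(),(A*B).sum())
    R=np.array([[np.cos(a),-np.sin(a)],[np.sin(a),np.cos(a)]]); return a,R,q-R@p
def delta(target,yawbox=None):
    s=manip.observe(); Rt=Ro.from_quat(s["orientation"])
    d=Rt.inv().apply(np.array(target)-s["position"])*100
    y=Rt.as_matrix()[:,1]; print("tool y dir deg",np.degrees(np.arctan2(y[1],y[0])),"pos",s["position"].round(4),"dcm",d.round(2))
E
python3 - <<'E'
from h import *
c=manip.camera_info("top")
uv=np.array([(80,46),(742,92),(732,346),(55,293)])/3.4+[185,170]
W=ray(c,uv,.086)[:,:2]
L=np.array([[.103,.272],[.103,-.272],[-.103,-.272],[-.103,.272]])
a,R,t=fit(L,W); print(np.degrees(a),t,((L@R.T+t)-W).round(4))
b=np.array([.5797,.1389]); print("batten in box",R.T@(b-t))
delta([*(R@[0,(R.T@(b-t))[1]+.05]+t),.13])
E
```

```text
-5.769773392854899 [0.56889076 0.02277048] [[ 0.0023  0.0033]
 [ 0.0005 -0.0055]
 [-0.0007 -0.0028]
 [-0.0022  0.0051]]
batten in box [-0.00092018  0.11662787]
tool y dir deg 69.04168932516113 pos [0.1877 0.49   0.2306] dcm [-47.95 -13.9   10.07]
```

Call:
step_arm:
  rows:
    - [0, -4, -1.2, 0, 0, 0, 0]
    - [0, -4, -1.2, 0, 0, 0, 0]
    - [0, -4, -1.2, 0, 0, 0, 0]
    - [0, -4, -1.2, 0, 0, 0, 0]
    - [0, -4, -1.2, 0, 0, 0, 0]
    - [0, -4, -1.2, 0, 0, 0, 0]
    - [0, -4, -1.2, 0, 0, 0, 0]
    - [0, -4, -1.2, 0, 0, 0, 0]

```text
time_s: 0.9
position: [0.4533, 0.2848, 0.2309]
orientation: [0.182, 0.983, -0.0, -0.0]
ft_force: [0.2, -0.2, 0.5]
width: -0.0003
grasp_force: 0.0
```

Call:
step_arm:
  rows:
    - [0, -4, -1.1, 0, 0, 0, 0]
    - [0, -4, -1.1, 0, 0, 0, 0]
    - [0, -4, -1.1, 0, 0, 0, 0]
    - [0, -4, -1.0, 0, 0, 0, 0]
    - [0, 0, 0, 2.5, 0, 0, -7.6]
    - [0, 0, 0, 2.5, 0, 0, -7.6]
    - [0, 0, 0, 2.5, 0, 0, 0]
    - [0, 0, 0, 0, 0, 0, 0]

```text
time_s: 1.7
position: [0.5843, 0.1881, 0.1513]
orientation: [0.05, 0.999, -0.001, -0.004]
ft_force: [-0.2, -0.5, 0.2]
width: 0.0002
grasp_force: 0.0
```

```bash
cat >> h.py <<'E'
A=np.radians(-5.77); RB=np.array([[np.cos(A),-np.sin(A)],[np.sin(A),np.cos(A)]]); TB=np.array([.5689,.0228])
def inbox(p): return RB.T@(np.array(p)[:2]-TB)
def tobox(x,y,z): delta([*(RB@[x,y]+TB),z])
E
python3 - <<'E'
from h import *
s=manip.observe(); print(s["time_s"],s["width"],inbox(s["position"]))
tobox(0,.117+.045,.088)
im=manip.capture("wrist"); cv2.imwrite("pics/w1.png",im[:,:,::-1])
E
```

```text
1.7 0.00023886275562922535 [-0.00133066  0.16603075]
tool y dir deg 84.21764919187935 pos [0.5843 0.1881 0.1513] dcm [-0.19 -0.38  6.33]
```

View pics/w1.png

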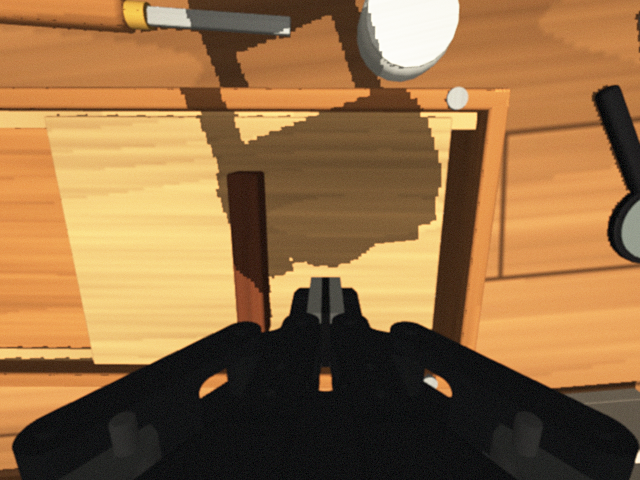

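The wrist view shows the shut fingers at about column 325, clear on the +y side of the batten (columns 230–268). I'll lower them and start pushing.

Call:
step_arm:
  rows:
    - [0, -0.1, 0, 2.5, 0, 0, 0]
    - [0, 0, 0, 2.3, 0, 0, 0]
    - [0, 0, 0, 1.3, 0, 0, 0]
    - [0, 0, -1, 0.2, 0, 0, 0]
    - [0, 0, -1, 0, 0, 0, 0]
    - [0, 0, -0.5, 0, 0, 0, 0]
    - [0, 0, -1, 0, 0, 0, 0]
    - [0, 0, -1, 0, 0, 0, 0]

```text
time_s: 2.55
position: [0.5835, 0.1437, 0.095]
orientation: [0.05, 0.999, 0.001, 0.001]
ft_force: [0.7, 3.3, 3.1]
width: -0.0001
grasp_force: 2.4
```

Call:
step_arm:
  rows:
    - [0, 0, -1, 0, 0, 0, 0]
    - [0, 0, -1, 0, 0, 0, 0]
    - [0, 0, -1, 0, 0, 0, 0]
    - [0, 0, -1, 0, 0, 0, 0]

```text
time_s: 2.95
position: [0.5794, 0.104, 0.0948]
orientation: [0.05, 0.999, 0.001, 0.001]
ft_force: [-0.5, 5.2, 5.3]
width: 0.0001
grasp_force: 3.5
```

```bash
python3 - <<'E'
from h import *
s=manip.observe(); print(s["time_s"],inbox(s["position"]),s["position"],s["ft_force"])
im=manip.capture("top"); cv2.imwrite("pics/t2.png",cv2.resize(im[150:300,150:420,::-1],None,fx=2.5,fy=2.5))
E
```

```text
2.95 [0.00233283 0.08181005] [0.57944581 0.10396103 0.09484872] [-0.46745705  5.20251872  5.25954415]
```

View pics/t2.png

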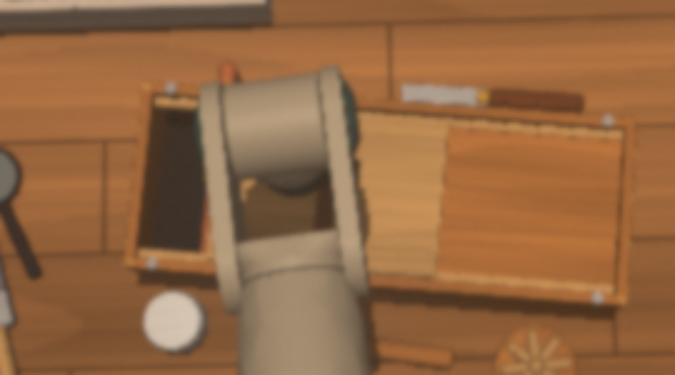

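The cover is moving: its leading edge is now at about column 326 of the full image, from 306 before. I'll keep pushing.

Call:
step_arm:
  rows:
    - [0, 0, -2, -0.1, 0, 0, 0]
    - [0, 0, -2, -0.1, 0, 0, 0]
    - [0, 0, -2, 0, 0, 0, 0]
    - [0, 0, -2, 0, 0, 0, 0]
    - [0, 0, -2, 0, 0, 0, 0]
    - [0, 0, -2, 0, 0, 0, 0]
    - [0, 0, -2, 0, 0, 0, 0]
    - [0, 0, -2, 0, 0, 0, 0]

```text
time_s: 3.8
position: [0.5621, -0.0561, 0.095]
orientation: [0.05, 0.999, 0.0, -0.0]
ft_force: [-0.1, 2.4, -0.2]
width: 0.0001
grasp_force: 1.1
```

Call:
step_arm:
  rows:
    - [0, 0, -1, 0, 0, 0, 0]
    - [0, 0, -1, 0, 0, 0, 0]
    - [0, 0, -0.5, 0, 0, 0, 0]
    - [0, 0, 0, 0, 0, 0, 0]

```text
time_s: 4.2
position: [0.56, -0.0804, 0.0951]
orientation: [0.05, 0.999, -0.0, -0.0]
ft_force: [-0.2, -0.0, 0.7]
width: -0.0003
grasp_force: 0.0
```

```bash
python3 - <<'E'
from h import *
s=manip.observe(); print(s["time_s"],inbox(s["position"]),s["position"],s["ft_force"])
E
```

```text
4.2 [ 0.00155035 -0.10358038] [ 0.560029   -0.08041145  0.09507467] [-0.2077022  -0.02497805  0.65746124]
```

Call:
step_arm:
  rows:
    - [0, 0, -0.4, 0, 0, 0, 0]
    - [0, 0, -0.4, 0, 0, 0, 0]
    - [0, 0, -0.3, 0, 0, 0, 0]
    - [0, 0, -0.2, 0, 0, 0, 0]

```text
time_s: 4.6
position: [0.5579, -0.0886, 0.095]
orientation: [0.049, 0.999, 0.004, -0.002]
ft_force: [-7.1, 23.2, 5.3]
width: -0.0003
grasp_force: 11.5
```

Call:
step_arm:
  rows:
    - [0, 0, -0.2, 0, 0, 0, 0]
    - [0, 0, -0.2, 0, 0, 0, 0]

```text
time_s: 4.8
position: [0.557, -0.0893, 0.0949]
orientation: [0.048, 0.999, 0.007, -0.003]
ft_force: [-11.5, 36.1, 10.1]
width: -0.0
grasp_force: 18.0
```

The cover is against its stop (36 N). I'll back off, rise and go over the well to look.

Call:
step_arm:
  rows:
    - [0, 0, 1, 0, 0, 0, 0]
    - [0, 0, 1, -1, 0, 0, 0]
    - [0, 0, 2, -3, 0, 0, 0]
    - [0, 0, 3, -3, 0, 0, 0]
    - [0, 0, 4, -3, 0, 0, 0]
    - [0, 0, 4, 0, 0, 0, 0]
    - [0, 0, 4, 0, 0, 0, 0]
    - [0, 0, 4, 0, 0, 0, 0]

```text
time_s: 5.6
position: [0.5819, 0.1334, 0.1967]
orientation: [0.05, 0.999, -0.0, 0.001]
ft_force: [0.7, 0.1, -0.3]
width: -0.0001
grasp_force: 0.0
```

Call:
step_arm:
  rows:
    - [0, -1.5, 0, -2, 0, 0, 0]
    - [0, -1.5, 0, -2, 0, 0, 0]
    - [0, 0, 0, 0, 0, 0, 0]
    - [0, 0, 0, 0, 0, 0, 0]

```text
time_s: 6.0
position: [0.6114, 0.1288, 0.2354]
orientation: [0.05, 0.999, -0.0, 0.0]
ft_force: [-0.3, -0.2, -0.2]
width: -0.0003
grasp_force: 0.0
```

```bash
python3 - <<'E'
from h import *
s=manip.observe(); print(s["time_s"],inbox(s["position"]),s["position"],s["ft_force"])
c=manip.camera_info("wrist"); im=manip.capture("wrist"); cv2.imwrite("pics/w3.png",im[:,:,::-1]); np.savez("w3.npz",**c)
for y in(.19,.077):
  for x in(.035,-.022): print(x,y,proj(c,[*(RB@[x,y]+TB),.056]))
for q in [(.1,.272),(-.103,.272),(-.103,0)]: print(q,proj(c,[*(RB@q+TB),.086]))
E
```

```text
6.0 [0.0316732  0.10973862] [0.61144534 0.12879835 0.23543863] [-0.3301888  -0.23752376 -0.1688809 ]
0.035 0.19 [[404.58268388 218.84293087]]
-0.022 0.19 [[408.40197663 159.66941333]]
0.035 0.077 [[290.23462874 218.93324367]]
-0.022 0.077 [[288.49469179 159.75945669]]
(0.1, 0.272) [[493.51342539 292.19747412]]
(-0.103, 0.272) [[528.08736203  56.08871799]]
(-0.103, 0) [[183.95573759  56.32374641]]
```

View pics/w3.png

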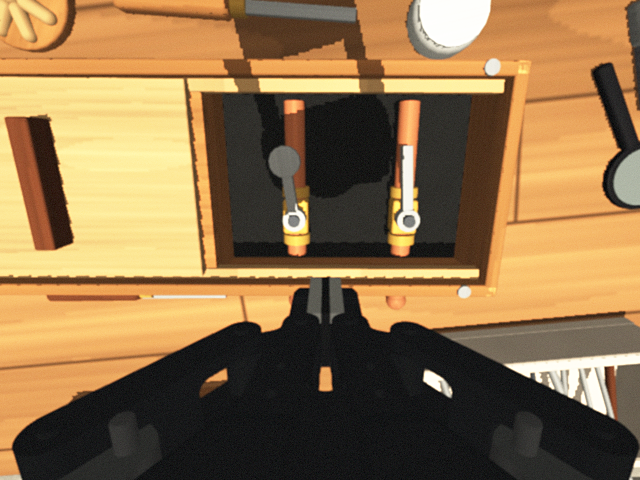

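The round-ended handle is the -y valve, with its pivot at (293,220) and disc at (284,160). The plain one is on the right, pivot (408,220). The cover lies on the closed half. Now the push arc for the round handle.

```bash
python3 - <<'E'
from h import *
c=dict(np.load("w3.npz"))
P=inbox(ray(c,(293,220),.057)[0]);D=inbox(ray(c,(284,160),.057)[0]); v=D-P
print(P,D,np.hypot(*v),"theta",np.arctan2(-v[1],-v[0]))
P2=inbox(ray(c,(408,220),.057)[0]);print("plain",P2)
P=np.array([.035,(P[1]+P2[1]-.113)/2]);print(P)
f=lambda th,d,r=.052:P+r*np.array([-np.cos(th),-np.sin(th)])+d*np.array([-np.sin(th),np.cos(th)])
W=[f(.13,.042)]+[f(t,.026) for t in np.arange(.13,1.6,.16)]+[f(1.571,.026)]
for a,b in zip([None]+W,W): print(b.round(4), "" if a is None else ((b-a)*[-100,100]).round(2))
tobox(*W[0],.048)
E
```

```text
[0.03585818 0.07980244] [-0.02182466  0.07287736] 0.05809704930523573 theta 0.11948247904474882
plain [0.0359499  0.19319942]
[0.035      0.08000093]
[-0.022   0.1149] 
[-0.0199  0.099 ] [-0.21 -1.59]
[-0.0223  0.09  ] [ 0.23 -0.9 ]
[-0.0231  0.0808] [ 0.09 -0.93]
[-0.0225  0.0715] [-0.06 -0.93]
[-0.0204  0.0625] [-0.21 -0.91]
[-0.0169  0.0539] [-0.35 -0.86]
[-0.0121  0.0459] [-0.48 -0.79]
[-0.0061  0.0389] [-0.6  -0.71]
[0.001  0.0328] [-0.71 -0.6 ]
[0.009 0.028] [-0.79 -0.48]
[0.009 0.028] [-0.01 -0.  ]
tool y dir deg 84.21403500836756 pos [0.611  0.1287 0.2346] dcm [ 5.3   0.54 18.66]
```

Call:
step_arm:
  rows:
    - [0, 2.7, 0.5, 1, 0, 0, 0]
    - [0, 2.6, 0, 2, 0, 0, 0]
    - [0, 0, 0, 3, 0, 0, 0]
    - [0, 0, 0, 3, 0, 0, 0]
    - [0, 0, 0, 3, 0, 0, 0]
    - [0, 0, 0, 3, 0, 0, 0]
    - [0, 0, 0, 2, 0, 0, 0]
    - [0, 0, 0, 0, 0, 0, 0]

```text
time_s: 6.85
position: [0.5559, 0.1386, 0.0608]
orientation: [0.05, 0.999, -0.001, -0.004]
ft_force: [-1.3, -0.8, -0.2]
width: -0.0003
grasp_force: 0.0
```

```bash
python3 - <<'E'
from h import *
tobox(-.022,.1149,.048)
c=manip.camera_info("wrist"); im=manip.capture("wrist"); cv2.imwrite("pics/w4.png",im[:,:,::-1])
E
```

```text
tool y dir deg 84.22527282050083 pos [0.5559 0.1386 0.0608] dcm [-0.26  0.11  1.28]
```

View pics/w4.png

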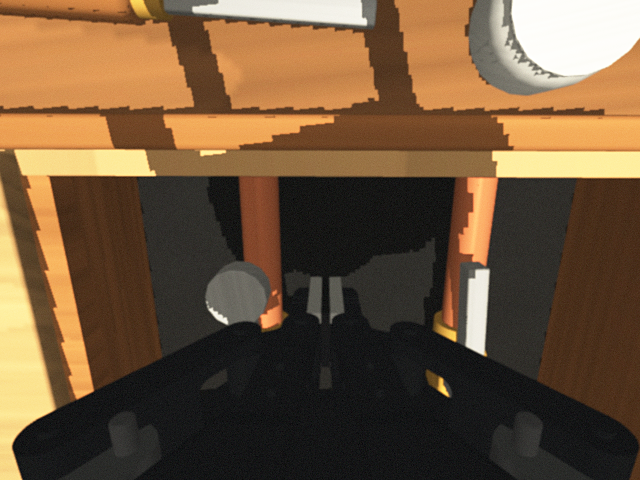

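The shut fingers (column 325) stand between the disc (238,293) and the plain handle (475,305), clear of both. Next: down to the handle's height, then along the arc.

Call:
step_arm:
  rows:
    - [0, -0.2, 0, 0.7, 0, 0, 0]
    - [0, -0.1, 0.1, 0.6, 0, 0, 0]
    - [0, 0, -0.8, 0, 0, 0, 0]
    - [0, -0.2, -0.8, 0, 0, 0, 0]
    - [0, 0.2, -0.9, 0, 0, 0, 0]
    - [0, 0.1, -0.9, 0, 0, 0, 0]
    - [0, -0.1, -0.9, 0, 0, 0, 0]
    - [0, 0, 0, 0, 0, 0, 0]

```text
time_s: 7.7
position: [0.5582, 0.0959, 0.0527]
orientation: [0.051, 0.999, -0.0, 0.0]
ft_force: [0.2, 0.1, 0.2]
width: -0.0003
grasp_force: 0.0
```

```bash
python3 - <<'E'
from h import *
tobox(-.0204,.0625,.048)
im=manip.capture("wrist"); cv2.imwrite("pics/w5.png",im[:,:,::-1])
E
```

```text
tool y dir deg 84.16620671228844 pos [0.5582 0.0959 0.0527] dcm [ 0.24 -0.91  0.47]
```

View pics/w5.png

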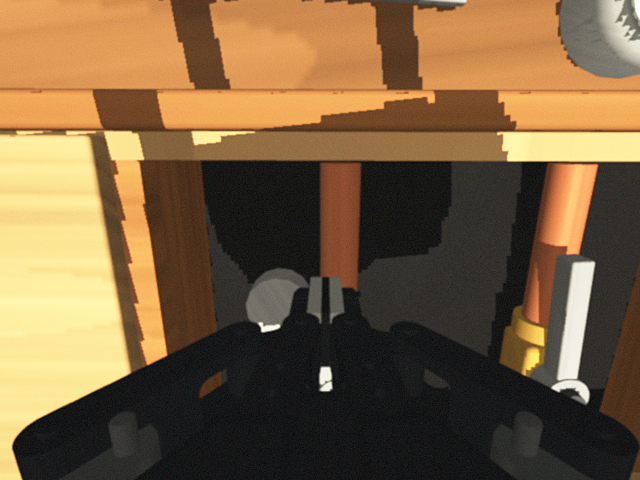

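The fingers touch the +y side of the disc (275,300), which has started to turn. I'll go 4 mm lower and continue the arc.

Call:
step_arm:
  rows:
    - [0, 0.1, 0.2, 0.4, 0, 0, 0]
    - [0, 0.1, -0.4, 0, 0, 0, 0]
    - [0, 0.1, -0.7, 0, 0, 0, 0]
    - [0, -0.3, -0.9, 0, 0, 0, 0]
    - [0, -0.5, -0.8, 0, 0, 0, 0]
    - [0, -0.6, -0.7, 0, 0, 0, 0]
    - [0, 0, 0, 0, 0, 0, 0]

```text
time_s: 8.45
position: [0.5658, 0.0633, 0.0482]
orientation: [0.05, 0.999, 0.0, -0.0]
ft_force: [0.1, -0.7, -0.6]
width: -0.0001
grasp_force: 0.0
```

```bash
python3 - <<'E'
from h import *
s=manip.observe();print(inbox(s["position"]),s["ft_force"])
tobox(.009,.028,.048)
im=manip.capture("wrist"); cv2.imwrite("pics/w6.png",im[:,:,::-1])
E
```

```text
[-0.00714951  0.03998662] [ 0.06511219 -0.7186672  -0.61385601]
tool y dir deg 84.24194654351601 pos [0.5658 0.0633 0.0482] dcm [-1.61 -1.2   0.02]
```

View pics/w6.png

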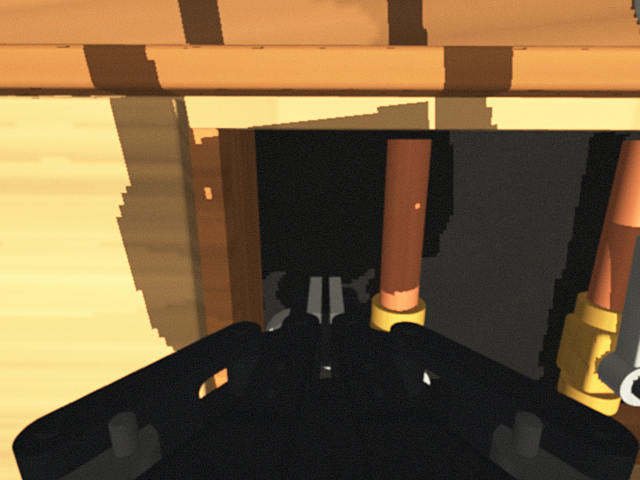

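The handle is following, with the disc edge near (275,320) behind the fingers. I'll finish the arc towards +x, watching for the force to rise.

Call:
step_arm:
  rows:
    - [0, -0.5, -0.5, 0, 0, 0, 0]
    - [0, -0.5, -0.4, 0, 0, 0, 0]
    - [0, -0.4, -0.2, 0, 0, 0, 0]
    - [0, -0.2, 0, 0, 0, 0, 0]

```text
time_s: 8.9
position: [0.5803, 0.0499, 0.0478]
orientation: [0.051, 0.999, -0.0, -0.001]
ft_force: [-2.0, -1.1, 0.1]
width: 0.0001
grasp_force: 1.2
```

Call:
step_arm:
  rows:
    - [0, -0.2, 0, 0, 0, 0, 0]
    - [0, -0.2, 0, 0, 0, 0, 0]
    - [0, 0, 0, 0, 0, 0, 0]

```text
time_s: 9.2
position: [0.5821, 0.0498, 0.0476]
orientation: [0.05, 0.999, -0.001, -0.004]
ft_force: [-13.5, -1.3, 4.7]
width: 0.0003
grasp_force: 6.9
```

Call:
step_arm:
  rows:
    - [0, -0.2, 0, 0, 0, 0, 0]
    - [0, 0, 0, 0, 0, 0, 0]

```text
time_s: 9.4
position: [0.5824, 0.0498, 0.0474]
orientation: [0.05, 0.999, -0.001, -0.006]
ft_force: [-22.4, -1.9, 10.5]
width: 0.0001
grasp_force: 11.2
```

Call:
step_arm:
  rows:
    - [0, 0.8, 0.2, 0, 0, 0, 0]
    - [0, 1, 0.3, 0, 0, 0, 0]
    - [0, 0, 0, -2, 0, 0, 0]
    - [0, 0, 0, -3, 0, 0, 0]
    - [0, 0, 0, -3, 0, 0, 0]
    - [0, 0, 1, -3, 0, 0, 0]
    - [0, -2, 3, -3, 0, 0, 0]
    - [0, -2, 3, -3, 0, 0, 0]

```text
time_s: 10.2
position: [0.6161, 0.1232, 0.2205]
orientation: [0.051, 0.999, 0.0, 0.001]
ft_force: [0.7, -0.4, 1.2]
width: 0.0001
grasp_force: 0.0
```

Call:
step_arm:
  rows:
    - [0, -1, 0, -2, 0, 0, 0]
    - [0, 0, 0, 0, 0, 0, 0]

```text
time_s: 10.4
position: [0.6274, 0.1224, 0.2419]
orientation: [0.05, 0.999, 0.001, 0.004]
ft_force: [0.4, -0.3, -0.2]
width: -0.0002
grasp_force: 0.0
```

```bash
python3 - <<'E'
from h import *
s=manip.observe();print(s["time_s"],inbox(s["position"]),s["position"],s["ft_force"])
c=manip.camera_info("wrist"); np.savez("w7.npz",**c)
im=manip.capture("wrist"); cv2.imwrite("pics/w7.png",im[:,:,::-1])
E
```

```text
10.4 [0.04820751 0.10501348] [0.62742084 0.12243487 0.24185649] [ 0.40834186 -0.26846616 -0.24502242]
```

View pics/w7.png

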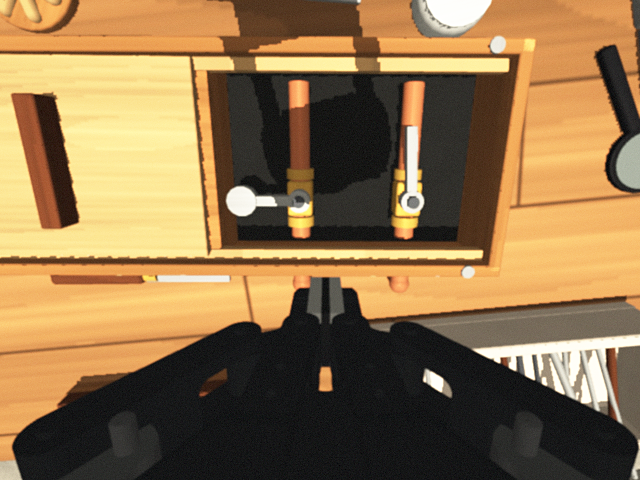

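The round handle lies crosswise, disc (242,201) and pivot (300,202). The plain handle is still along its pipe and the cover is aside. A numerical check before handing in:

```bash
python3 - <<'E'
from h import *
c=dict(np.load("w7.npz"))
P=inbox(ray(c,(300,202),.057)[0]);D=inbox(ray(c,(242,201),.057)[0]);v=D-P
print("theta",np.arctan2(-v[1],-v[0]))
print("edges y: cover",inbox(ray(c,(195,120),.08)[0]))
t=manip.camera_info("top"); im=manip.capture("top"); cv2.imwrite("pics/t7.png",im[:,:,::-1])
u=proj(t,[*(RB@[0,-.135]+TB),.1])[0]; print(u)
x,y=u.astype(int); g=cv2.cvtColor(im,cv2.COLOR_RGB2GRAY)[y-30:y+30,x-20:x+20]
m=(g<95).astype(np.uint8); cn=max(cv2.findContours(m,0,2)[0],key=cv2.contourArea); r=cv2.minAreaRect(cn);print(r)
print("batten box",inbox(ray(t,np.array(r[0])+[x-20,y-30],.1)[0]))
E
```

```text
theta 1.5538521131958511
edges y: cover [-0.03848635 -0.00520172]
[352.96112463 229.47507036]
((19.57106590270996, 32.50507354736328), (5.486022472381592, 41.39453125), 4.085616588592529)
batten box [-0.00577087 -0.1316466 ]
```

```bash
python3 -c "
from station import manip
print(manip.close_job())"
```

```text
the job is handed in; nothing more can be done
None
```

I slid the cover fully across to its stop, pushed the round-ended handle shut against its stop, left the plain handle open, and handed the job in at about 10.5 s; the hand-in returned no verdict.

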